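Dispense a charge of polishing balls from the bench hopper

ROBOT

A 6-joint arm with a two-finger parallel gripper is mounted at the origin on the work surface. World frame = base frame: x ahead of the robot, y to its left, z up, the work surface at z = 0. Lengths are in m, angles in rad, forces in N, time in s.
With the tool pointing down it reaches from about 0.35 to 0.975 m from the base axis. Payload 4.9 kg.
Tool frame: the origin (TCP) lies at the very end of the fingers, on their centre line; the grasp point (between the pads) lies 19 mm behind it; z points along the fingers, y is the line along which they close (so a half turn about z gives the same grasp; the last joint's range is limited). The gripper opens to 85 mm and grips with 20 to 120 N. Pads are 22 mm wide; open, the fingers measure 114 mm over their backs; the gripper's body (76 mm by 85 mm) begins 54 mm behind the grasp point. The pads swing forward as they close: fully open they stand 13 mm farther back than shut.
Start: joints at [-1.361, 0.053, 1.613, -0, 1.476, -0.119], TCP at [0.202, -0.592, 0.231] pointing down, gripper open.
Joint ranges: [-3.01, 3.01], [-1.01, 2.22], [0.06, 2.58], [-1.02, 4.17], [0.09, 2.62], [-3.14, 3.14]. Speed limits (rad/s): [2.57, 2.57, 3.14, 3.14, 3.14, 3.14].

INTERFACE

Orientations are given as a rotation vector (axis times angle).
In Python, from station import ctrl, imaging gives the robot as it stands.
- The arm moves only by the tool play_rows, never from a script. Its argument "series" is a list of rows, each a list of 3 entries, a list of its own where there are three numbers: the opening, from 0 (shut) to 1 (fully open), then the shift along the tool's x, y, z each as a share of 0.05 m, from -1 to 1, then the turn, a rotation vector about the tool's x, y, z each as a share of 8 degrees, from -1 to 1. In form: [[grip, [dx, dy, dz], [ax, ay, az]], ...]. A call has 1 to 8 rows; each row shifts and turns the commanded pose from where the row before left it, along the tool's axes as they then stand; what a row does not reach is not made up. A row lasts 1/8 s, in which the tool goes at most 62.5 mm and 10.7 degrees, less where a joint would pass 70% of its speed; a pose out of reach is approached as far as the arm can. A call with a number of a shift or a turn outside -1 to 1 is refused whole. A call with a gripper value outside its range is refused whole. The fingers move at their own pace and stop on an object; "force" is the grip in N (left out, the last holds). Time passes only in rows, so rows that do not move let the fingers close. It gives the time, the measured TCP pose, the force, the opening and the grip force at its end, in the units of the state.
- ctrl.get_obs(): the state, without advancing time (a new reading comes with each control period).
- imaging.get_image(name): name is "scene" or "top" or "wrist"; returns a dict with "color" (384x512x3 uint8, blue, green, red), "fx", "fy", "cx", "cy" (pixels), "extrinsics" (4x4, takes a point from world to camera coordinates); the wrist camera has in their place "hand_eye" (4x4, takes a point from camera to tool coordinates, whose origin is the TCP and whose axes are the flange's). Camera axes: x right, y down, z forward; pixel columns grow to the right and rows downward; lengths in m; the calibration is good to about 2 mm. The wrist camera is an equidistant fisheye: a pixel r from the principal point sees the ray r / f radians off the axis. A picture is of the moment at which its call begins: read the wrist's pose just before it. There is no depth.
- ctrl.finish_job(): hands the job in; it is judged then, once.
The state is a dict: "t": time; "q": joint angles; "dq": joint speeds; "effort": joint torques, N m; "tool_pos": TCP position; "tool_rot": TCP orientation; "contact_force": force on the tool from outside, world axes, zero at the start; "wrist_torque": the same for the moment, N m; "opening": finger opening in m; "grip_force": force on a finger pad.
Only numpy, scipy, OpenCV 4.12 (cv2) and the standard library are available. Lean on these libraries where they do the work, as an engineer would, in place of code of your own. Each camera call takes 0.05 s, during which the arm holds its last target. There are 200 camera calls.

TASK

Slide the yellow tray into the channel under the blue hopper until it meets the black stop at the far end, then draw the hopper's red-handled slide gate all the way out to its end stop so that all three white balls drop into the tray. Finish with the tray home in the channel and the gate fully open, and do not disturb the stone, jar and brush.

Things in the scene. Friction and masses are not known exactly. Their poses are not given: they have to be found in the camera images.
- hopper: Blue hopper fixed to the bench. Origin on the bench below the chute's middle. The tray channel under it runs along its y axis; the tray enters from -y, moving to +y. Chute inside 60 (x) by 64 mm (y), bottom 85 mm up; the open bin above spans x -34..40, y -54..54 mm, top 178 mm. Legs (12 mm round) at x +-66, y +-45 mm. The gate comes out of its -x side.
- channel_stop (a point): Middle of the inner face of the black stop (30 mm high) at the channel's far end: 75 mm along +y from the hopper's origin, 15 mm up; axes as the hopper's. The channel's two aluminium rails are 20 mm high, inner faces 120 mm apart, from hopper y = -68 to +87 mm; flared lead-ins widen the mouth to about 155 mm at y = -103.
- gate (a joint): Travel (m) of the flat steel slide gate under the chute: near 0 = shut, 0.066 = fully out at its end stop. It slides along the hopper's -x axis with about 3 N friction and stays where left. Balls begin to fall when it is about half out. Plate 70 mm wide (y), 5 mm thick, top 83 mm above the bench.
- gate_handle (a point): Middle of the top edge of the red handle on the gate: an upright plate 60 mm wide (y), 10 mm thick (x), from 83 to 146 mm above the bench. It is 112 mm towards -x from the hopper's origin when shut. Above the gate plate 73 mm are clear between handle and hopper front (78 mm wide between the stand's cross bars, whose tops are 102 mm up; open above): hook it there from above, or pinch it.
- tray: Open yellow plastic tray, loose on the bench, 104 mm in x by 205 mm in y, 45 mm high, 0.35 kg. Origin under its centre. Floor 6 mm, side and leading walls 5 mm; the orange wall at the -y end is 10 mm thick. Its +y end goes first into the channel.
- tray_nose (a point): Middle of the outer face of the tray's leading (+y) wall, 102.5 mm from the tray's origin along +y, 15 mm up. It meets channel_stop when the tray is home.
- tray_grip (a point): Middle of the top edge of the tray's orange end wall (10 mm thick), 97.5 mm from the tray's origin along -y, 45 mm up; push against the wall's outer face or pinch it from above.
- ball0_center (a point): white ceramic polishing ball, 28 mm diameter, 35 g; point = its centre. At the start it lies in the hopper's chute on top of the closed gate (centre 97 mm above the bench).
- ball1_center (a point): white ceramic polishing ball, 28 mm diameter, 35 g; point = its centre. At the start it lies in the hopper's chute on top of the closed gate (centre 97 mm above the bench).
- ball2_center (a point): white ceramic polishing ball, 28 mm diameter, 35 g; point = its centre. At the start it lies in the hopper's chute on top of the closed gate (centre 97 mm above the bench).
- stone: Polished grey granite curling stone without its handle, 281 mm diameter, 117 mm high, 18 kg; origin under its centre. Leave alone.
- jar: Small jar with black lid, 60 mm diameter, 60 mm high; origin under its centre. Leave alone.
- brush: Hand brush lying on the bench; origin under its middle. Leave alone.
Not all that is in view belongs to the job. Of the things that look like the tray, the middle-sized one is meant.

How it is judged:
By the outcome, as a careful person would: the job done as asked, in the order asked, and still so for the second after the job is handed in, with the robot touching nothing.
It also fails if it takes over 54 s, if anything falls off the work surface, if the arm or the gripper's body presses on something with over 40 N, if the wrist force passes 120 N, or if a joint passes its speed limit or range.

## Working session

There is one attempt and no reset: what is moved stays moved. The work goes in short steps, Python scripts to look and compute and a tool call to move; the robot and the scene stay as the last step left them, time stands still between calls to the robot, and variables do not carry over. Pictures are saved under pics/ and viewed, at most 10 in all, crops included, and the job is handed in when it is done.

Besides the shell and the picture viewer there is one more tool, called after "Request:" as name(argument=value, ...) on one line, values as JSON. play_rows: Moves the arm, as the interface text tells. Shift numbers are shares of 0.05 m and turn numbers shares of 8 degrees, none past 1 either way. Its arguments: {"type":"object","properties":{"series":{"type":"array"},"force":{"type":"number"}},"required":["series"]}

```bash
mkdir -p pics; cat > h.py <<'E'
import numpy as np,cv2
from station import ctrl,imaging
from scipy.spatial.transform import Rotation as R
def snap(n,f):
    im=imaging.get_image(n); cv2.imwrite('pics/'+f,im['color']); return im
def ray(im,u,v,z):
    E=np.array(im['extrinsics']);Rm=E[:3,:3];o=-Rm.T@E[:3,3]
    d=Rm.T@np.array([(u-im['cx'])/im['fx'],(v-im['cy'])/im['fy'],1]); return o+d*(z-o[2])/d[2]
def proj(im,p):
    E=np.array(im['extrinsics']);c=E[:3,:3]@np.array(p)+E[:3,3]
    return im['fx']*c[0]/c[2]+im['cx'],im['fy']*c[1]/c[2]+im['cy']
E
python3 - <<'E'
from h import *
s=ctrl.get_obs();print(s)
for n in('scene','top'):
    im=snap(n,n+'0.png');print(n,im['fx'],im['cx'],im['cy'],np.round(im['extrinsics'],3).tolist())
    c=cv2.resize(im['color'],(800,600),interpolation=cv2.INTER_CUBIC);cv2.imwrite('pics/%s0b.png'%n,c)
E
```

```text
{'t': 0.0, 'q': array([-1.36098589e+00,  5.33523602e-02,  1.61430131e+00,  2.01238660e-07,
        1.47599619e+00, -1.18990784e-01]), 'dq': array([ 0.00037486, -0.00167162,  0.00130419, -0.00015153, -0.0011481 ,
        0.00120316]), 'effort': array([-1.63974048e-03, -3.93690383e+01, -3.70178425e+01, -3.40751894e-04,
        7.06750201e-03, -9.70515657e-06]), 'tool_pos': array([ 0.20169272, -0.59090107,  0.23006144]), 'tool_rot': array([-3.09720601e+00, -5.13819998e-01,  1.46278984e-04]), 'contact_force': array([0.45184924, 0.24163008, 0.25452474]), 'wrist_torque': array([-0.01879166,  0.01026313,  0.05045703]), 'grip_force': 0.0, 'opening': 0.08550990598927236}
scene 392.3356088691403 262.22888361366626 186.31247039158208 [[-0.376, 0.926, -0.015, 0.111], [0.49, 0.185, -0.852, -0.188], [-0.786, -0.328, -0.523, 1.948], [0.0, 0.0, 0.0, 1.0]]
top 361.4045099006801 252.37350303880686 193.63915110558898 [[0.019, -1.0, -0.01, 0.099], [-0.998, -0.019, -0.052, 0.55], [0.052, 0.011, -0.999, 1.087], [0.0, 0.0, 0.0, 1.0]]
```

View pics/scene0b.png

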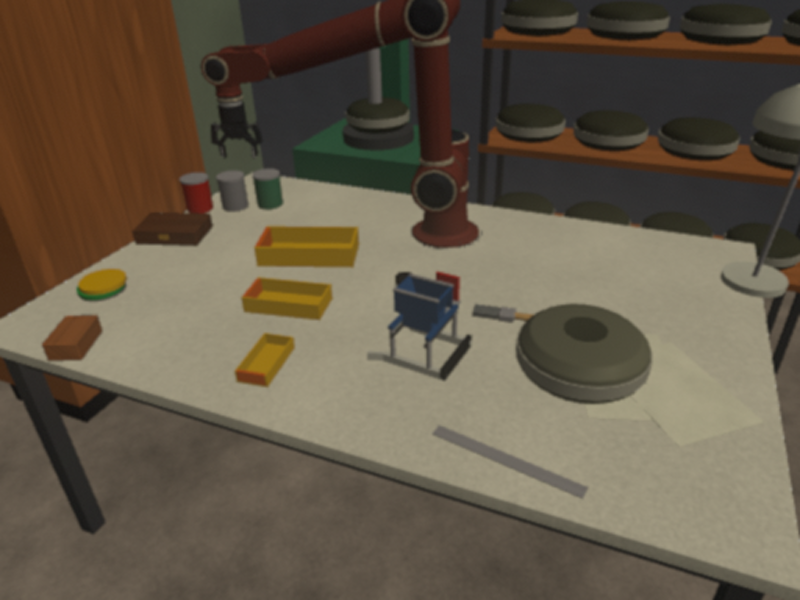

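View pics/top0b.png

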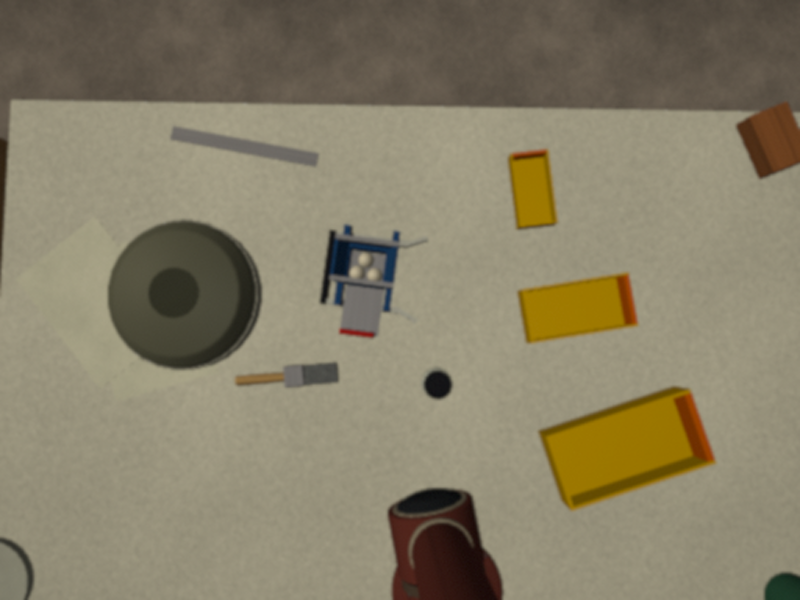

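The scene view shows three yellow trays, the hopper, jar, brush and stone. Tray candidates in the top view (800x600 px) are big (625,448), middle (578,308) and small (533,190). By the description I choose the middle one, at (578,308). The hopper is at (365,268) with the red handle at (358,332), the jar at (438,384) and the mouth facing right (world -y).

```bash
cat > m.py <<'E'
from h import *
im=imaging.get_image('top');c=im['color']
hsv=cv2.cvtColor(c,cv2.COLOR_BGR2HSV)
m=((hsv[...,0]<32)&(hsv[...,1]>150)&(hsv[...,2]>60)).astype(np.uint8)
k,l,st,ce=cv2.connectedComponentsWithStats(m)
for i in range(1,k):
    if st[i,4]<100: continue
    ys,xs=np.where(l==i)
    r=cv2.minAreaRect(np.stack([xs,ys],1).astype(np.float32));b=cv2.boxPoints(r)
    w=np.array([ray(im,u,v,.045)[:2] for u,v in b])
    print(st[i],np.round(ce[i]),'ctr',w.mean(0).round(4),'sides',np.linalg.norm(w[1]-w[0]).round(3),np.linalg.norm(w[2]-w[1]).round(3),'dir',np.degrees(np.arctan2(*(w[1]-w[0])[::-1])).round(1))
a=c[135:225,190:290];cv2.imwrite('pics/hop.png',cv2.resize(a,None,fx=6,fy=6,interpolation=cv2.INTER_CUBIC))
a=c[165:230,320:420];cv2.imwrite('pics/tray.png',cv2.resize(a,None,fx=6,fy=6,interpolation=cv2.INTER_CUBIC))
b=cv2.imread('pics/hop.png');d=cv2.imread('pics/tray.png');cv2.imwrite('pics/both.png',cv2.resize(np.vstack([b,d]),None,fx=.645,fy=.645) if 0 else b)
E
python3 m.py
```

```text
[ 473   66   39   47 1233] [494.  89.] ctr [ 0.8737 -0.6088] sides 0.105 0.115 dir -64.9
[ 326   96   30   50 1207] [340. 121.] ctr [ 0.7705 -0.1492] sides 0.076 0.144 dir -81.5
[ 332  175   76   44 2405] [369. 197.] ctr [ 0.5443 -0.236 ] sides 0.212 0.1 dir -79.8
[ 346  248  112   78 5391] [401. 286.] ctr [ 0.2862 -0.3291] sides 0.294 0.155 dir -70.6
[250 330  22  54 621] [259. 356.] ctr [0.075  0.0769] sides 0.061 0.15 dir -88.7
[310 357  10  24 106] [315. 368.] ctr [ 0.0451 -0.0824] sides 0.016 0.068 dir -64.8
```

View pics/hop.png

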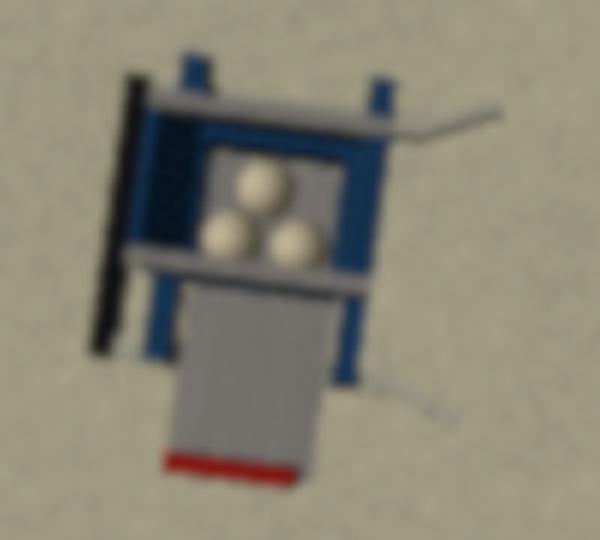

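View pics/tray.png

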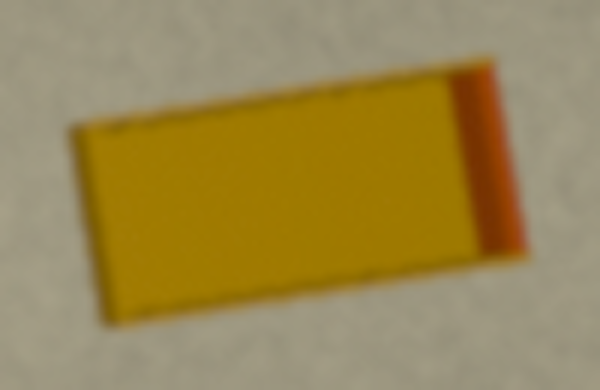

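The hopper crop shows the handle top running from (166,462) to (298,478), the bin rim corners at about (150,95), (393,125), (125,258) and (370,288), and the black stop at left. The tray crop confirms the middle tray, with the orange wall at right (mid 510,158) and rim corners (72,127), (493,60), (528,257), (105,325).

```bash
cat > f.py <<'E'
from h import *
from scipy.optimize import least_squares
im=imaging.get_image('top')
def fit(P,uv,x0):
    P=np.array(P,float)/1000
    def f(x):
        w=P.copy();w[:,:2]=P[:,:2]@R.from_euler('z',x[2]).as_matrix()[:2,:2].T+x[:2]
        return (np.array([proj(im,p) for p in w])-uv).ravel()
    r=least_squares(f,x0,loss='soft_l1');print(r.x[:2].round(4),np.degrees(r.x[2]).round(2),(r.fun.reshape(-1,2)).round(1).tolist());return r.x
H=[(-112,30,146),(-112,-30,146),(40,54,178),(40,-54,178),(-34,54,178),(-34,-54,178)]
h=fit(H,np.array([(166,462),(298,478),(150,95),(393,125),(125,258),(370,288)])/6+[190,135],[.6,.1,-.1])
t=fit([(52,102.5,45),(52,-102.5,45),(-52,-102.5,45),(-52,102.5,45)],np.array([(72,127),(493,60),(528,257),(105,325)])/6+[320,165],[.54,-.23,.17])
def W(x,y,p):return (R.from_euler('z',p[2]).as_matrix()[:2,:2]@[x,y]+p[:2]).round(4)
print('handle',W(-.112,0,h),'stop',W(0,.075,h),'home tray',W(0,-.0275,h),'mouth',W(0,-.103,h),'home grip',W(0,-.125,h))
print('grip',W(0,-.0975,t),'nose',W(0,.1025,t),'jar',ray(im,438*.64,384*.64,.06))
o=ctrl.get_obs();print(R.from_rotvec(o['tool_rot']).as_matrix().round(3).tolist())
E
python3 f.py
```

```text
[0.6041 0.1596] -5.97 [[-0.2, -2.1], [0.0, -2.0], [-0.4, 0.2], [0.1, 0.2], [0.1, 1.0], [0.4, 1.0]]
[ 0.5432 -0.2378] 10.01 [[0.7, -1.1], [-1.1, -0.7], [-0.7, 1.2], [1.1, 0.6]]
handle [0.4927 0.1713] stop [0.6119 0.2342] home tray [0.6012 0.1323] mouth [0.5933 0.0572] home grip [0.5911 0.0353]
grip [ 0.5601 -0.3338] nose [ 0.5254 -0.1369] jar [0.39601346 0.02543929 0.06      ]
[[0.946, 0.323, -0.0], [0.323, -0.946, 0.001], [0.0, -0.001, -1.0]]
```

Request:
play_rows(series=[[1, [0, 0, 0], [0, 0, 1]], [1, [0, 0, 0], [0, 0, 0.1]], [1, [1, -0.5, 0], [0, 0, 0]], [1, [1, -0.5, 0], [0, 0, 0]], [1, [1, -0.5, 0], [0, 0, 0]], [1, [1, -0.5, 0], [0, 0, 0]], [1, [1, -0.5, 0], [0, 0, 0]], [1, [1, -0.5, 0], [0, 0, 0]]], force=40)

```text
t: 1.2
tool_pos: [0.4723, -0.3902, 0.2314]
tool_rot: [3.129, 0.278, 0.0]
contact_force: [-0.0, -1.6, -0.2]
opening: 0.0852
grip_force: 0.0
```

```bash
cat > d.py <<'E'
import sys
from h import *
def go(x,y,z,dirdeg):
    o=ctrl.get_obs();M=R.from_rotvec(o['tool_rot']).as_matrix();g=np.radians(dirdeg)
    T=np.array([[-np.sin(g),np.cos(g),0],[np.cos(g),np.sin(g),0],[0,0,-1]]).T
    if T[:,0]@M[:,0]<0:T[:,:2]*=-1
    print('t',o['t'],'pos',o['tool_pos'].round(4),'F',o['contact_force'].round(1),'open',round(o['opening'],4),'grip',round(o['grip_force'],1))
    print('shares now-frame',(M.T@(np.array([x,y,z])-o['tool_pos'])/.05).round(2),'in target frame',(T.T@(np.array([x,y,z])-o['tool_pos'])/.05).round(2),'turn',(R.from_matrix(M.T@T).as_rotvec(degrees=True)/8).round(2))
if __name__=='__main__': go(*map(float,sys.argv[1:]))
E
python3 d.py .5601 -.3338 .1 -80
```

```text
t 1.2 pos [ 0.4723 -0.3902  0.2314] F [-0.  -1.6 -0.2] open 0.0852 grip 0.0
shares now-frame [ 1.93 -0.8   2.63] in target frame [ 1.92 -0.81  2.63] turn [ 0.   -0.    0.02]
```

Request:
play_rows(series=[[1, [1, -0.4, 0.6], [0, 0, 0]], [1, [0.9, -0.4, 1], [0, 0, 0]], [1, [0, 0, 0.8], [0, 0, 0]], [1, [0, 0, 0], [0, 0, 0]]])

```text
t: 1.7
tool_pos: [0.551, -0.3361, 0.1119]
tool_rot: [-3.123, -0.278, 0.011]
contact_force: [-0.1, 0.2, 0.2]
opening: 0.0856
grip_force: 0.0
```

```bash
cat > w.py <<'E'
from h import *
def wproj(im,p,pos,M):
    T=np.linalg.inv(np.array(im['hand_eye']));q=M.T@(np.array(p)-pos);c=T[:3,:3]@q+T[:3,3]
    th=np.arctan2(np.hypot(c[0],c[1]),c[2]);a=np.arctan2(c[1],c[0]);return im['cx']+im['fx']*th*np.cos(a),im['cy']+im['fy']*th*np.sin(a)
def wray(im,u,v,z,pos,M):
    x=(u-im['cx'])/im['fx'];y=(v-im['cy'])/im['fy'];r=np.hypot(x,y);d=np.array([np.sin(r)*x/r,np.sin(r)*y/r,np.cos(r)])
    H=np.array(im['hand_eye']);d=M@H[:3,:3]@d;o=M@H[:3,3]+pos;return o+d*(z-o[2])/d[2]
def shot(f,pts):
    o=ctrl.get_obs();M=R.from_rotvec(o['tool_rot']).as_matrix();im=snap('wrist',f)
    c=cv2.resize(im['color'],(800,600))
    for p in pts:
        u,v=wproj(im,p,o['tool_pos'],M);cv2.circle(c,(int(u*1.5625),int(v*1.5625)),4,(255,0,255),1);print(p,round(u*1.5625),round(v*1.5625))
    cv2.imwrite('pics/'+f,c);return im,o,M
E
python3 d.py .5601 -.3338 .1 -80
python3 - <<'E'
from w import *
t=np.array([.5432,-.2378]);A=R.from_euler('z',10.0,degrees=True).as_matrix()[:2,:2]
shot('w1.png',[tuple(A@[x,y]+t)+(.045,) for x,y in[(52,0),(-52,0)] for x,y in[(x/1000,-.1025),(x/1000,.1025)]])
E
```

```text
t 1.7 pos [ 0.551  -0.3361  0.1119] F [-0.1  0.2  0.2] open 0.0856 grip 0.0
shares now-frame [ 0.19 -0.01  0.24] in target frame [ 0.19 -0.01  0.24] turn [-0.05  0.04  0.02]
(np.float64(0.6122089413674952), np.float64(-0.32971308944507094), 0.045) 410 184
(np.float64(0.5766110649457745), np.float64(-0.12782750007756832), 0.045) 43 206
(np.float64(0.5097889350542255), np.float64(-0.3477724999224317), 0.045) 408 395
(np.float64(0.4741910586325048), np.float64(-0.14588691055492908), 0.045) 71 377
```

View pics/w1.png

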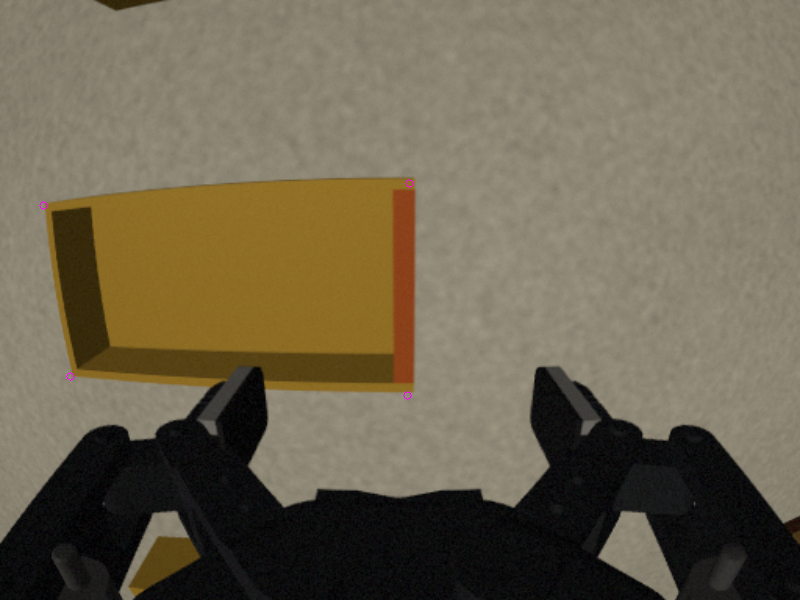

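The wrist view shows the orange wall's outer corners at (414,178) and (414,392), within about 3 mm of the fit.

Request:
play_rows(series=[[1, [0.2, 0.03, 0], [0, 0, 0]], [1, [0, 0, 0.8], [0, 0, 0]], [1, [0, 0, 0], [0, 0, 0]]])

```text
t: 2.12
tool_pos: [0.5624, -0.338, 0.0757]
tool_rot: [-3.127, -0.274, 0.004]
contact_force: [0.1, 0.2, -0.8]
opening: 0.0854
grip_force: 0.0
```

```bash
python3 d.py .5625 -.3355 .018 -80
```

```text
t 2.125 pos [ 0.5624 -0.338   0.0757] F [ 0.1  0.2 -0.8] open 0.0854 grip 0.0
shares now-frame [ 0.01 -0.05  1.15] in target frame [ 0.01 -0.05  1.15] turn [-0.02  0.01  0.  ]
```

Request:
play_rows(series=[[1, [0, -0.05, 0.6], [0, 0, 0]], [1, [0, 0, 0.5], [0, 0, 0]], [1, [0, 0, 0], [0, 0, 0]], [0, [0, 0, 0], [0, 0, 0]], [0, [0, 0, 0], [0, 0, 0]], [0, [0, 0, 0], [0, 0, 0]], [0, [0, 0, 0], [0, 0, 0]], [0, [0, 0, 0], [0, 0, 0]]], force=50)

```text
t: 3.12
tool_pos: [0.5631, -0.3359, 0.0224]
tool_rot: [3.129, 0.275, 0.0]
contact_force: [-0.3, 0.8, 3.7]
opening: 0.0089
grip_force: 50.1
```

```bash
python3 d.py .5708 -.1587 .018 -96
```

```text
t 3.125 pos [ 0.5631 -0.3359  0.0224] F [-0.3  0.8  3.7] open 0.0089 grip 50.1
shares now-frame [ 0.77 -3.46  0.09] in target frame [-0.22 -3.54  0.09] turn [ 0.   -0.    2.01]
```

Request:
play_rows(series=[[0, [0.03, -0.44, 0], [0, 0, 0.25]], [0, [0.03, -0.44, 0], [0, 0, 0.25]], [0, [0.03, -0.44, 0], [0, 0, 0.25]], [0, [0.03, -0.44, 0], [0, 0, 0.25]], [0, [0.03, -0.44, 0], [0, 0, 0.25]], [0, [0.03, -0.44, 0], [0, 0, 0.25]], [0, [0.03, -0.44, 0], [0, 0, 0.25]], [0, [0.03, -0.44, 0], [0, 0, 0.25]]])

```text
t: 4.12
tool_pos: [0.5658, -0.1607, 0.0224]
tool_rot: [3.135, -0.165, 0.001]
contact_force: [-0.5, -5.0, 2.1]
opening: 0.0087
grip_force: 50.0
```

```bash
python3 d.py .5708 -.1587 .022 -96
python3 - <<'E'
from h import *
im=imaging.get_image('top')
a=im['color'][130:230,190:360];c=cv2.resize(a,None,fx=4.7,fy=4.7,interpolation=cv2.INTER_CUBIC)
b=imaging.get_image('wrist')['color']
cv2.imwrite('pics/t2.png',c); cv2.imwrite('pics/w2.png',b)
E
```

```text
t 4.125 pos [ 0.5658 -0.1607  0.0224] F [-0.5 -5.   2.1] open 0.0087 grip 50.0
shares now-frame [ 0.1  -0.05  0.01] in target frame [ 0.1  -0.05  0.01] turn [ 0.02 -0.01 -0.  ]
```

View pics/t2.png

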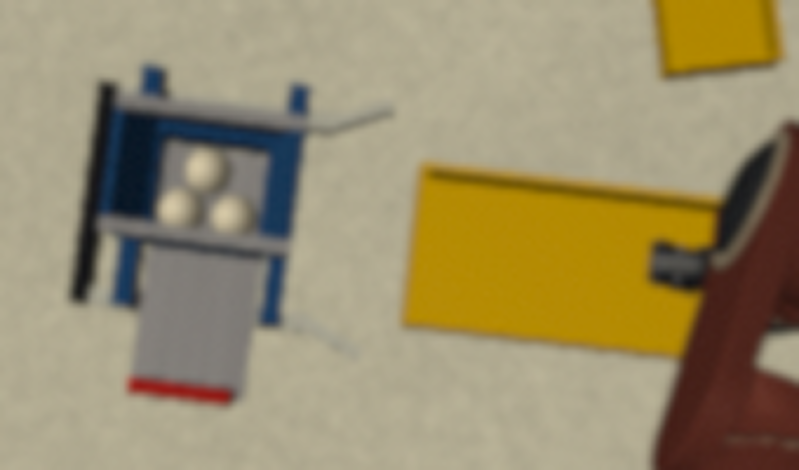

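The top view shows flare tips at about (393,110) and (352,352), and the tray's front rim corners at (422,165) and (405,325). I'll compare these lines.

```bash
python3 - <<'E'
from h import *
im=imaging.get_image('top')
f=lambda u,v,z:ray(im,u/4.7+190,v/4.7+130,z)[:2]
h=np.array([.6041,.1596]);A=R.from_euler('z',-5.97,degrees=True).as_matrix()[:2,:2]
for n,u,v,z in[('flU',393,110,.02),('flL',352,352,.02),('bendU',325,130,.02),('bendL',285,322,.02),('trU',422,165,.045),('trL',405,325,.045),('stopU',104,85,.03),('stopL',80,298,.03),('barUL',153,68,.102),('barUR',300,87,.102),('barLL',125,304,.102),('barLR',270,325,.102)]:
    w=f(u,v,z);print(n,w.round(4),'hopper frame',(A.T@(w-h)*1000).round(1))
E
```

```text
flU [0.672  0.0474] hopper frame [  79.2 -104.5]
flL [0.5145 0.0713] hopper frame [-80.  -97.2]
bendU [0.6581 0.0913] hopper frame [ 60.8 -62.3]
bendL [0.533  0.1148] hopper frame [-66.1 -51.9]
trU [0.6331 0.0297] hopper frame [  42.4 -126.2]
trL [0.5316 0.0388] hopper frame [ -59.6 -127.7]
stopU [0.6832 0.2344] hopper frame [70.9 82.6]
stopL [0.5455 0.2463] hopper frame [-67.3  80.1]
barUL [0.6813 0.196 ] hopper frame [73.  44.3]
barUR [0.6714 0.1073] hopper frame [ 72.3 -45. ]
barLL [0.5388 0.2094] hopper frame [-70.1  42.8]
barLR [0.5279 0.1225] hopper frame [-71.9 -44.8]
```

Request:
play_rows(series=[[0, [0.17, 0, 0], [0, 0, 0]], [0, [0, -0.4, 0], [0, 0, 0]], [0, [0, -0.4, 0], [0, 0, 0]], [0, [0, -0.4, 0], [0, 0, 0]], [0, [0, -0.4, 0], [0, 0, 0]], [0, [0, 0, 0], [0, 0, 0]]])

```text
t: 5.03
tool_pos: [0.5829, -0.0789, 0.0224]
tool_rot: [-3.135, 0.161, -0.002]
contact_force: [0.1, 6.1, 4.9]
opening: 0.0087
grip_force: 50.6
```

```bash
python3 d.py .5911 .0353 .022 -96
```

```text
t 5.025 pos [ 0.5829 -0.0789  0.0224] F [0.1 6.1 4.9] open 0.0087 grip 50.6
shares now-frame [-0.07 -2.29  0.01] in target frame [-0.08 -2.29  0.01] turn [-0.02 -0.01  0.01]
```

Request:
play_rows(series=[[0, [-0.03, -0.35, 0], [0, 0, 0]], [0, [0, -0.35, 0], [0, 0, 0]], [0, [0, -0.35, 0], [0, 0, 0]], [0, [0, -0.35, 0], [0, 0, 0]], [0, [0, -0.35, 0], [0, 0, 0]], [0, [0, -0.25, 0], [0, 0, 0]], [0, [0, 0, 0], [0, 0, 0]]])

```text
t: 5.9
tool_pos: [0.5916, 0.0193, 0.0224]
tool_rot: [-3.137, 0.162, -0.002]
contact_force: [0.6, 1.2, 5.4]
opening: 0.0092
grip_force: 50.5
```

```bash
python3 d.py .5911 .0353 .022 -96
```

```text
t 5.9 pos [0.5916 0.0193 0.0224] F [0.6 1.2 5.4] open 0.0092 grip 50.5
shares now-frame [-0.04 -0.32  0.01] in target frame [-0.04 -0.32  0.01] turn [-0.   -0.01  0.01]
```

Now gentle pushes until contact shows.

Request:
play_rows(series=[[0, [0, -0.1, 0], [0, 0, 0]], [0, [0, -0.1, 0], [0, 0, 0]], [0, [0, -0.06, 0], [0, 0, 0]], [0, [0, -0.06, 0], [0, 0, 0]], [0, [0, 0, 0], [0, 0, 0]]])

```text
t: 6.52
tool_pos: [0.5932, 0.0335, 0.0224]
tool_rot: [3.136, -0.163, 0.001]
contact_force: [-0.0, -5.0, 5.5]
opening: 0.0086
grip_force: 50.6
```

```bash
python3 d.py .5911 .0353 .022 -96
```

```text
t 6.525 pos [0.5932 0.0335 0.0224] F [-0.  -5.   5.5] open 0.0086 grip 50.6
shares now-frame [-0.05 -0.03  0.01] in target frame [-0.05 -0.03  0.01] turn [ 0.01 -0.01  0.01]
```

Request:
play_rows(series=[[0, [0, -0.05, 0], [0, 0, 0]], [0, [0, -0.05, 0], [0, 0, 0]], [0, [0, 0, 0], [0, 0, 0]]])

```text
t: 6.9
tool_pos: [0.5936, 0.0374, 0.0224]
tool_rot: [3.134, -0.163, 0.001]
contact_force: [-1.0, -8.0, 6.3]
opening: 0.0092
grip_force: 50.6
```

```bash
python3 d.py .5911 .0353 .022 -96
```

```text
t 6.9 pos [0.5936 0.0374 0.0224] F [-1.  -8.   6.3] open 0.0092 grip 50.6
shares now-frame [-0.04  0.05  0.01] in target frame [-0.04  0.05  0.01] turn [ 0.03 -0.    0.01]
```

Request:
play_rows(series=[[0, [0, -0.05, 0], [0, 0, 0]], [0, [0, -0.05, 0], [0, 0, 0]], [0, [0, 0, 0], [0, 0, 0]]])

```text
t: 7.28
tool_pos: [0.5934, 0.0376, 0.0224]
tool_rot: [3.125, -0.162, -0.003]
contact_force: [-5.2, -25.5, 7.6]
opening: 0.0086
grip_force: 51.4
```

```bash
python3 d.py .5911 .0353 .022 -96
```

```text
t 7.275 pos [0.5934 0.0376 0.0224] F [ -5.2 -25.5   7.6] open 0.0086 grip 51.4
shares now-frame [-0.04  0.05  0.01] in target frame [-0.04  0.05  0.01] turn [0.09 0.01 0.01]
```

Request:
play_rows(series=[[0, [0, 0.08, 0], [0, 0, 0]], [0, [0, 0, 0], [0, 0, 0]], [0.5, [0, 0, 0], [0, 0, 0]], [0.5, [0, 0, 0], [0, 0, 0]], [0.5, [0, 0, 0], [0, 0, 0]], [0.5, [0, 0, -0.3], [0, 0, 0]], [0.5, [0, 0, -0.6], [0, 0, 0]], [0.5, [0, 0.2, -0.8], [0, 0, 0]]])

```text
t: 8.28
tool_pos: [0.5918, 0.0308, 0.1076]
tool_rot: [-3.137, 0.162, 0.002]
contact_force: [0.3, 0.2, 0.2]
opening: 0.0429
grip_force: 0.0
```

```bash
python3 d.py .4927 .1713 .24 -6;  python3 -c "
from h import *
print(ctrl.get_obs()['q'].round(2))"
```

```text
t 8.275 pos [0.5918 0.0308 0.1076] F [0.3 0.2 0.2] open 0.0429 grip 0.0
shares now-frame [-2.26 -2.59 -2.64] in target frame [ 2.59 -2.26 -2.65] turn [-1.000e-02  1.000e-02 -1.124e+01]
[-0.07  0.08  1.79  0.    1.26  1.6 ]
```

Request:
play_rows(series=[[0.7, [0, 0, -0.8], [0, 0, 0]], [0.7, [0, 0, -0.8], [0, 0, -1]], [0.7, [0, 0, -0.8], [0, 0, -1]], [0.7, [0, 0, -0.3], [0, 0, -1]], [0.7, [0, 0, 0], [0, 0, -1]], [0.7, [0, 0, 0], [0, 0, -1]], [0.7, [0, 0, 0], [0, 0, -1]], [0.7, [0, 0, 0], [0, 0, -1]]])

```text
t: 9.28
tool_pos: [0.5924, 0.0305, 0.243]
tool_rot: [2.843, 1.335, 0.002]
contact_force: [-0.7, 0.2, 0.9]
opening: 0.0598
grip_force: 0.0
```

Request:
play_rows(series=[[0.7, [0, 0, 0], [0, 0, -1]], [0.7, [0, 0, 0], [0, 0, -1]], [0.7, [0, 0, 0], [0, 0, -1]], [0.7, [0, 0, 0], [0, 0, -1]], [0.7, [0, 0, 0], [0, 0, -0.2]], [0.7, [0, 0, 0], [0, 0, 0]]])

```text
t: 10.02
tool_pos: [0.5925, 0.0303, 0.2424]
tool_rot: [2.342, 2.093, 0.001]
contact_force: [0.1, -0.9, -0.0]
opening: 0.06
grip_force: 0.0
```

```bash
python3 d.py .4927 .1713 .24 -6
```

```text
t 10.025 pos [0.5925 0.0303 0.2424] F [ 0.1 -0.9 -0. ] open 0.06 grip 0.0
shares now-frame [ 2.58 -2.3   0.05] in target frame [ 2.6  -2.28  0.05] turn [ 0.01 -0.   -0.06]
```

Request:
play_rows(series=[[0.7, [0.4, -0.8, 0], [0, 0, 0]], [0.7, [0.4, -0.8, 0], [0, 0, 0]], [0.7, [0.4, -0.7, 0], [0, 0, 0]], [0.7, [0.4, 0, 0], [0, 0, -0.06]], [0.7, [0, 0, 0], [0, 0, 0]]])

```text
t: 10.65
tool_pos: [0.4867, 0.1233, 0.2422]
tool_rot: [2.331, 2.105, 0.001]
contact_force: [-0.0, -0.3, -0.1]
opening: 0.0599
grip_force: 0.0
```

```bash
python3 d.py .4927 .1713 .24 -6
python3 - <<'E'
from w import *
h=np.array([.6041,.1596]);A=R.from_euler('z',-5.97,degrees=True).as_matrix()[:2,:2]
shot('w3.png',[tuple(A@[x,y]+h)+(.146,) for x in(-.107,-.117) for y in(-.03,.03)])
E
```

```text
t 10.65 pos [0.4867 0.1233 0.2422] F [-0.  -0.3 -0.1] open 0.0599 grip 0.0
shares now-frame [0.97 0.02 0.04] in target frame [0.97 0.02 0.04] turn [ 0.   -0.    0.02]
(np.float64(0.49456008401298995), np.float64(0.14089153118080505), 0.146) 411 267
(np.float64(0.5008005471239614), np.float64(0.2005661205816598), 0.146) 412 152
(np.float64(0.4846143191128475), np.float64(0.14193160836596697), 0.146) 392 267
(np.float64(0.49085478222381895), np.float64(0.2016061977668217), 0.146) 392 152
```

View pics/w3.png

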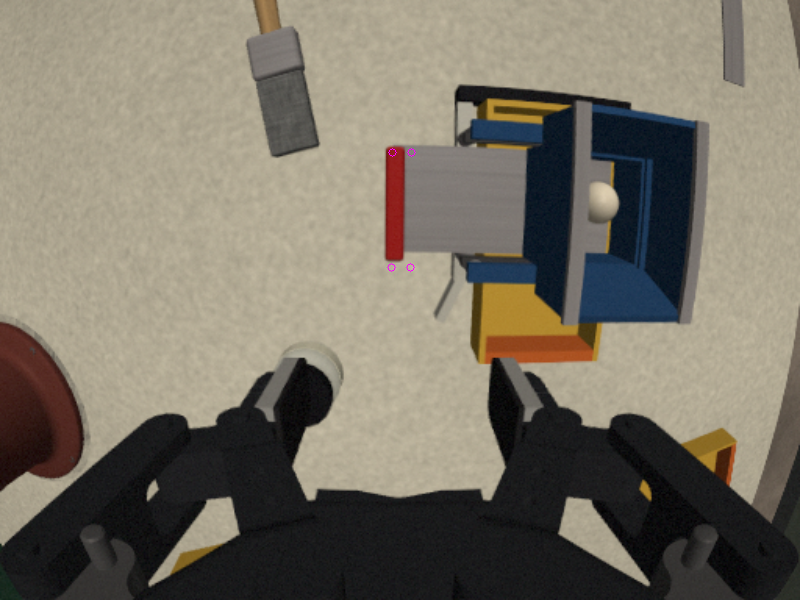

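The wrist view shows the red handle top centred at (395,203), about 4 mm off prediction. The tray is in the channel against the black stop, and the jar and brush lie clear of the path.

Request:
play_rows(series=[[0.7, [0.5, -0.05, 0], [0, 0, 0]], [0.7, [0.53, 0, 0], [0, 0, 0]], [0.7, [0, 0, 0], [0, 0, 0]], [0.7, [0, 0, 0.8], [0, 0, 0]], [0.7, [0, 0, 0.8], [0, 0, 0]], [0.7, [0, 0, 0.6], [0, 0, 0]], [0.7, [0, 0, 0.35], [0, 0, 0]], [0.7, [0, 0, 0], [0, 0, 0]]])

```text
t: 11.7
tool_pos: [0.4891, 0.1731, 0.1131]
tool_rot: [-2.333, -2.103, 0.004]
contact_force: [-0.3, 0.0, -0.3]
opening: 0.0594
grip_force: 0.0
```

```bash
python3 d.py .4895 .1745 .113 -6
```

```text
t 11.7 pos [0.4891 0.1731 0.1131] F [-0.3  0.  -0.3] open 0.0594 grip 0.0
shares now-frame [0.03 0.   0.  ] in target frame [0.03 0.   0.  ] turn [-0.02  0.01  0.01]
```

Request:
play_rows(series=[[0, [0, 0, 0], [0, 0, 0]], [0, [0, 0, 0], [0, 0, 0]], [0, [0, 0, 0], [0, 0, 0]], [0, [0, 0, 0], [0, 0, 0]], [0, [0, 0, 0], [0, 0, 0]]], force=50)

```text
t: 12.32
tool_pos: [0.4904, 0.1741, 0.1157]
tool_rot: [2.333, 2.103, 0.002]
contact_force: [-2.1, -1.7, 5.6]
opening: 0.0095
grip_force: 49.7
```

Request:
play_rows(series=[[0, [0, -0.2, 0], [0, 0, 0]], [0, [0, -0.2, 0], [0, 0, 0]], [0, [0, -0.2, 0], [0, 0, 0]], [0, [0, -0.2, 0], [0, 0, 0]], [0, [0, -0.2, 0], [0, 0, 0]], [0, [0, -0.1, 0], [0, 0, 0]], [0, [0, 0, 0], [0, 0, 0]]])

```text
t: 13.2
tool_pos: [0.435, 0.1804, 0.1157]
tool_rot: [2.332, 2.105, 0.004]
contact_force: [-0.6, 2.0, 8.6]
opening: 0.0093
grip_force: 51.0
```

```bash
python3 d.py .4235 .1804 .113 -6
```

```text
t 13.2 pos [0.435  0.1804 0.1157] F [-0.6  2.   8.6] open 0.0093 grip 51.0
shares now-frame [-0.02 -0.23  0.05] in target frame [-0.02 -0.23  0.05] turn [ 0.01 -0.01  0.02]
```

Request:
play_rows(series=[[0, [0, -0.1, 0], [0, 0, 0]], [0, [0, -0.1, 0], [0, 0, 0]], [0, [0, -0.06, 0], [0, 0, 0]], [0, [0, -0.06, 0], [0, 0, 0]], [0, [0, 0, 0], [0, 0, 0]]])

```text
t: 13.82
tool_pos: [0.4312, 0.1808, 0.1159]
tool_rot: [2.316, 2.088, 0.043]
contact_force: [56.3, 1.8, -29.9]
opening: 0.0091
grip_force: 63.7
```

```bash
python3 d.py .4235 .1804 .113 -6
```

```text
t 13.825 pos [0.4312 0.1808 0.1159] F [ 56.3   1.8 -29.9] open 0.0091 grip 63.7
shares now-frame [-0.02 -0.15  0.05] in target frame [-0.02 -0.15  0.06] turn [ 0.25 -0.04  0.01]
```

Request:
play_rows(series=[[0, [0, 0.1, 0], [0, 0, 0]], [0, [0, 0.08, 0], [0, 0, 0]], [0, [0, 0, 0], [0, 0, 0]]])

```text
t: 14.2
tool_pos: [0.4311, 0.1808, 0.1157]
tool_rot: [2.33, 2.101, 0.012]
contact_force: [13.8, 1.0, -0.8]
opening: 0.0092
grip_force: 50.1
```

```bash
python3 d.py .4235 .1804 .113 -6
python3 - <<'E'
from h import *
a=imaging.get_image('top')['color'][130:230,190:290];b=imaging.get_image('scene')['color'][160:260,225:325]
cv2.imwrite('pics/g.png',np.hstack([cv2.resize(x,(400,400),interpolation=cv2.INTER_CUBIC) for x in(a,b)]))
E
```

```text
t 14.2 pos [0.4311 0.1808 0.1157] F [13.8  1.  -0.8] open 0.0092 grip 50.1
shares now-frame [-0.02 -0.15  0.05] in target frame [-0.02 -0.15  0.05] turn [ 0.06 -0.02  0.01]
```

View pics/g.png

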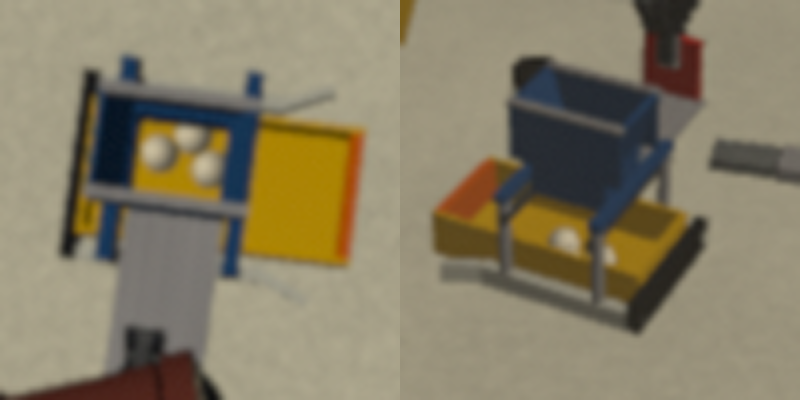

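The balls are visible in the tray through the chute at (160,150), (190,135) and (208,168), and in the scene view at (565,240). The gate has stopped hard. I'll release, lift and verify.

Request:
play_rows(series=[[0.5, [0, 0, 0], [0, 0, 0]], [0.5, [0, 0, 0], [0, 0, 0]], [0.5, [0, 0, 0], [0, 0, 0]], [0.5, [0, 0, -0.3], [0, 0, 0]], [0.5, [0, 0, -0.7], [0, 0, 0]], [0.5, [0, 0, -0.8], [0, 0, 0]], [0.5, [0, 0, -0.8], [0, 0, 0]], [0.5, [0, 0, 0], [0, 0, 0]]])

```text
t: 15.3
tool_pos: [0.4302, 0.1809, 0.2499]
tool_rot: [2.329, 2.102, 0.013]
contact_force: [0.3, -0.1, -0.2]
opening: 0.0427
grip_force: 0.0
```

Request:
play_rows(series=[[0.5, [-0.6, 0.2, 0], [0, 0, 0]], [0.5, [-0.6, 0.2, 0], [0, 0, 0]], [0.5, [-0.6, 0.2, 0], [0, 0, 0]], [0.5, [0, 0, 0], [0, 0, 0]], [0.5, [0, 0, 0], [0, 0, 0]]])

```text
t: 15.92
tool_pos: [0.4483, 0.088, 0.2438]
tool_rot: [-2.332, -2.104, 0.001]
contact_force: [0.4, -0.3, 0.8]
opening: 0.0429
grip_force: 0.0
```

```bash
python3 - <<'E'
from w import *
h=np.array([.6041,.1596]);A=R.from_euler('z',-5.97,degrees=True).as_matrix()[:2,:2]
im,o,M=shot('w4.png',[tuple(A@[x,y]+h)+(z,) for x,y,z in[(-.178,-.03,.146),(-.178,.03,.146),(-.06,.075,.03),(.06,.075,.03),(-.052,-.13,.045),(.052,-.13,.045)]])
print(o['tool_pos'],o['t'])
E
```

```text
(np.float64(0.42394515322197857), np.float64(0.14827607919545463), 0.146) 341 193
(np.float64(0.43018561633295), np.float64(0.20795066859630934), 0.146) 341 79
(np.float64(0.5522259894878596), np.float64(0.24043369986203986), 0.03) 513 58
(np.float64(0.671575168289569), np.float64(0.22795277364009695), 0.03) 648 76
(np.float64(0.5388610191121543), np.float64(0.03571345766098999), 0.045) 520 318
(np.float64(0.642296974073636), np.float64(0.02489665493530613), 0.045) 635 317
[0.4482868  0.08802438 0.24378158] 15.925
```

View pics/w4.png

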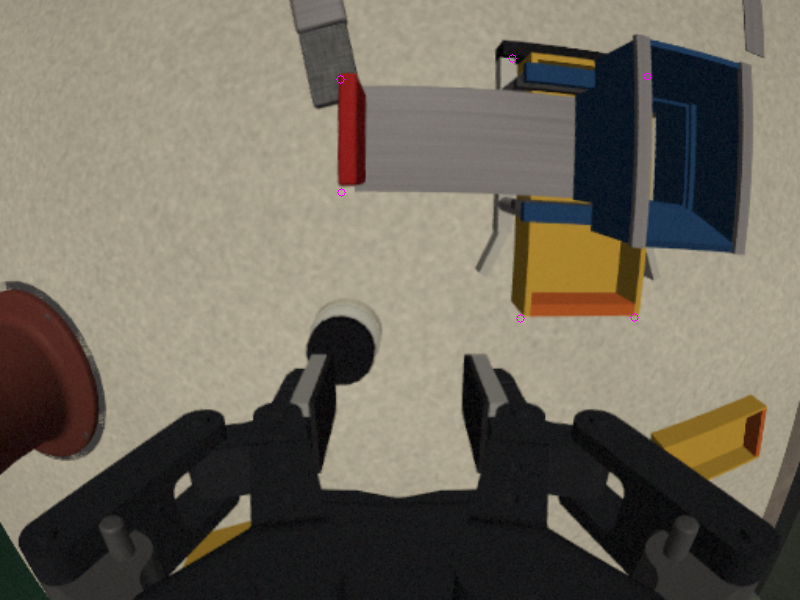

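The handle top's left face reads x≈339–357, where full travel predicts a centre of about 341. I'll check the hopper's own x against its rims, at about (634..649) and (737..752).

```bash
python3 - <<'E'
from w import *
h=np.array([.6041,.1596]);A=R.from_euler('z',-5.97,degrees=True).as_matrix()[:2,:2]
o=ctrl.get_obs();M=R.from_rotvec(o['tool_rot']).as_matrix();im=imaging.get_image('wrist')
for x,y,z in[(-34,-54,178),(-34,54,178),(40,-54,178),(40,54,178),(-178,0,146),(-173,0,146),(-183,0,146),(-72,-45,102),(-72,45,102)]:
    print(x,y,z,np.round(np.array(wproj(im,np.append(A@[x/1000,y/1000]+h,z/1000),o['tool_pos'],M))*1.5625))
c=im['color'];m=(c[...,2]>90)&(c[...,1]<50)
for v in(55,70,85,100,115):
    u=np.where(m[v,190:260])[0]+190;print('red row',v,u.min()*1.5625,u.max()*1.5625) if len(u) else 0
E
```

```text
-34 -54 178 [629. 253.]
-34 54 178 [633.  39.]
40 -54 178 [736. 258.]
40 54 178 [743.  67.]
-178 0 146 [341. 136.]
-173 0 146 [350. 136.]
-183 0 146 [331. 136.]
-72 -45 102 [520. 217.]
-72 45 102 [522.  75.]
red row 55 339.0625 356.25
red row 70 339.0625 354.6875
red row 85 339.0625 354.6875
red row 100 339.0625 354.6875
red row 115 339.0625 354.6875
```

The gate stopped hard at 56 N against about 3 N of friction. Its measured position agrees with the 66 mm end stop within calibration. The tray's end wall sits where home predicts (row 316 against 318).

```bash
python3 -c "
from station import ctrl
print(ctrl.finish_job())"
```

```text
the job is handed in; nothing more can be done
None
```

I handed the job in at about 16 s: the tray is home against the stop, the gate is drawn out to its hard stop (about 64–65 mm by camera, against 66 mm nominal), all three balls are in the tray, and the arm never went near the stone, jar or brush.

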